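# Crease a card with one pass of the scoring board

### The arm

A 7-joint arm with a two-finger parallel gripper is mounted at the origin on the work surface. World frame = base frame: x ahead of the robot, y to its left, z up, the work surface at z = 0. Lengths are in mm, angles in rad, forces in N, time in s.
With the tool pointing down it reaches from about 425 to 800 mm from the base axis. Payload 8.3 kg.
Tool frame: the origin (TCP) lies midway between the tips of the shut fingers; the grasp point (between the pads) lies 19 mm behind it (robot.grasp_offset is the distance from the TCP to the grasp point, in mm); z points along the fingers, y is the direction in which the jaws open and shut (so a half turn about z gives the same grasp; the last joint's range is limited). The gripper opens to 85 mm and grips with 20 to 120 N. Pads are 22 mm wide; open, the fingers measure 114 mm over their backs; the gripper's body (76 mm by 85 mm) begins 54 mm behind the grasp point. The pads swing forward as they close: fully open they stand 13 mm farther back than shut.
Start: joints at [-1.175, 0.383, 0.016, 1.37, -0.006, 1.388, -0.046], TCP at [276.743, 560.371, 231.279] pointing down, gripper open.
Joint ranges: [-2.95, 2.95], [-0.25, 2.06], [-1.52, 1.56], [0.18, 2.33], [-1.44, 4.58], [0.02, 2.06], [-3.01, 3.01]. Speed limits (rad/s): [2.39, 2.39, 3.01, 3.01, 3.14, 3.14, 3.14].

### API

Orientations are given as a unit quaternion [x, y, z, w].
In Python, from rig import robot, eyes gives the robot as it stands.
- The arm moves only by the tool play_rows, never from a script. Its argument "targets" is a list of rows, each a list of 7 numbers: the turn, a rotation vector about the tool's x, y, z normalised to -1 to 1, where 1 is 6 degrees, then the shift along the tool's x, y, z normalised to -1 to 1, where 1 is 0.04 m, then the opening in per cent of the stroke, from 0 (shut) to 100 (fully open). A call has 1 to 10 rows; each row shifts and turns the commanded pose from where the row before left it, along the tool's axes as they then stand; what a row does not reach is not made up. A row lasts 1/12 s, in which the tool goes at most 41.7 mm and 7.16 degrees, less where a joint would pass 70% of its speed; a pose out of reach is approached as far as the arm can. A call with a number of a shift or a turn outside -1 to 1 is refused whole. A call with a gripper value outside its range is refused whole. The fingers move at their own pace and stop on an object; "newtons" is the grip in N (left out, the last holds). Time passes only in rows, so rows that do not move let the fingers close. It gives the time, the measured TCP pose, the force and the opening at its end, in the units of the state.
- robot.read_state(): the state, without advancing time (a new reading comes with each control period).
- eyes.camera(name): name is "side" or "top"; returns (picture, depth): 384x512x3 uint8, red, green, blue; 384x512 float32, mm along the optical axis (not along the pixel's ray), 0 where there is no reading.
- eyes.get_calibration(name): a dict with "K" (3x3 intrinsics, pixels), "k1" (the pictures are not rectified: a ray, as slopes to the right and down, at radius r is drawn at 1 + k1 r^2 times it, then the intrinsics apply), "R" (3x3) and "t" (3): a world point X has camera coordinates R X + t. Camera axes: x right, y down, z forward; pixel columns grow to the right and rows downward; lengths in mm; the calibration is good to about 2 mm. A picture is of the moment at which its call begins. get_calibration takes no time and is no camera call.
- robot.finish_job(): hands the job in, once; it reports no verdict.
The state is a dict: "time": time; "joint_pos": joint angles; "joint_vel": joint speeds; "tau": joint torques, N m; "ee_pos": TCP position; "tcp_rot": TCP orientation; "wrist_force": force on the tool from outside, world axes, zero at the start; "ft_torque": the same for the moment, N m; "opening": opening from 0.0 (shut) to 1.0 (fully open).
Only numpy, scipy, OpenCV 4.12 (cv2) and the standard library are available. Lean on these libraries where they do the work, as an engineer would, in place of code of your own. Each camera call takes 0.05 s, during which the arm holds its last target.

### The job

Crease the card that lies clamped in the scoring board: with a fingertip press the orange button of the creasing carriage lightly down and, without letting it come up anywhere over the card, run the carriage along its rail right up to the block at the far end, then lift off so that the button springs up. Touch and slide only: do not push the board about or lift it, and leave the bone folder, scissors, pencil pot and plate where they are.

Things in the scene. Friction and masses are not known exactly. Their poses are not given: they have to be found in the camera images.
- trimmer: scoring board, loose on rubber feet, 1.5 to 2.4 kg: light grey base 210 (x) x 370 (y) mm, upper face 15 mm above the table. Origin: centre of its underside. y runs along the rail in the direction of the pass, z up. Rail parallel to y at x = -45 mm, between two dark end blocks 44 mm high with inner faces at y = -154 and +154. A terracotta card, 105 mm along the rail, is clamped under the rail.
- button_top (a point): centre of the orange button's upper face; moves with carriage and button. Face 34 mm across the rail, 50 mm along it, 47.5 mm above the table when up. Dark carriage: 64 mm along the rail, 50 mm wide, rim beside the button 39.5 mm above the table; an upturned end before and behind the button rises to 51.5 mm, 52 mm clear between the two, a fingertip fits between and may push the front one.
- carriage (a joint): position of the carriage along the rail, m: 0 = against the block it starts near (at -y of the board), 0.24 = against the far block (at +y). It slides with about 1 N of friction and stays where it is left. Its creasing wheel, at the middle of the button, is over the card from 0.075 to 0.18.
- button (a joint): how far the button is pressed down, m: 0 = up, 0.008 = down on its stop. A spring raises it: about 2 N to start, 4 N at 3 mm, 7 N at the stop. The wheel creases from 3 mm on.
- pass_end (a point): fixed point on the board: where the centre of the button's upper face stands (button up) when the carriage is against the far block; 47.5 mm above the table, 240 mm along the board's y from its place against the first block.
- card_first_edge (a point): fixed point on the rail's line above the card's first edge, 47.5 mm above the table (carriage at 0.075)
- card_last_edge (a point): fixed point on the rail's line above the card's last edge, 47.5 mm above the table (carriage at 0.18)
- bone_folder: loose ivory-coloured bone folder, 127 x 22 x 5 mm, lying on the base beyond the rail; origin in its underside; long axis y. Leave alone.
- scissors: loose scissors with blue handles, about 185 mm long, 10 mm high, on the table beyond the board; origin near the pivot, blades along +x. Leave alone.
- pencil_pot: loose green-blue pot 78 mm across, 100 mm high, pencils rising to about 180 mm; origin at the centre of its underside. Leave alone.
- plate: loose white ceramic plate 160 mm across, 18 mm high; origin at the centre of its underside. Leave alone.

How it is judged (in metres and radians):
On the way, in this order (a step that is already met when the one before it is completed fails the run):
1. the button is pressed down before the card's first edge (value of joint button above 0.003 m and value of joint carriage below 0.075 m), for 0.05 s.
2. the carriage is past the card's last edge with the button still down (value of joint button above 0.003 m and value of joint carriage above 0.18 m), for 0.02 s.
At the end, for the whole second after the job is handed in: The carriage stands within 15 mm of the far end of its travel, the button has sprung up (within 1.5 mm) and carriage and board are at rest; the board lies flat within 30 mm of where it was (bone folder within 45 mm, scissors, pencil pot and plate within 25 mm) (value of joint carriage above 0.225 m and value of joint button below 0.0015 m and velocity of joint carriage between -0.01 and 0.01 m/s and distance of trimmer from where it was at the start of the episode below 0.03 m and linear speed of trimmer below 0.01 m/s and angle between trimmer's own z axis and vertical below 0.03 rad and distance of bone_folder from where it was at the start of the episode below 0.045 m and distance of each of scissors, pencil_pot, plate from where it was at the start of the episode below 0.025 m); the robot touches nothing.
It fails at once if the button came up (less than 3 mm down) while the creasing wheel was over the card (value of joint button below 0.003 m and value of joint carriage between 0.077 and 0.178 m).
It fails at once if the fingers pressed the board or carriage with more than 25 N (contact force between the fingers and trimmer above 25 N).
It fails at once if the board was pushed about, tipped or lifted (distance of trimmer from where it was at the start of the episode above 0.03 m or angle between trimmer's own z axis and vertical above 0.06 rad or height (world z) of trimmer above 0.008 m).
It fails at once if a bystander was moved or lifted (distance of bone_folder from where it was at the start of the episode above 0.045 m or distance of any of scissors, pencil_pot, plate from where it was at the start of the episode above 0.025 m).
It also fails if it takes over 42 s, if anything falls off the work surface, if the arm or the gripper's body presses on something with over 40 N, if the wrist force passes 120 N, or if a joint passes its speed limit or range.

## Working session

There is one attempt and no reset: what is moved stays moved. The work goes in short steps, Python scripts to look and compute and a tool call to move; the robot and the scene stay as the last step left them, time stands still between calls to the robot, and variables do not carry over. Pictures are saved under pics/ and viewed, and the job is handed in when it is done.

Besides the shell and the picture viewer there is one more tool, called after "Call:" in YAML: its name, and indented under it one key for each argument. play_rows: Moves the arm, as the interface text tells. Scaled input: -1 to 1 covers 0.04 m each way for a shift and 6 degrees each way for a turn. Its arguments: {"type":"object","properties":{"targets":{"type":"array","items":{"type":"array","items":{"type":"number"}}},"newtons":{"type":"number"}},"required":["targets"]}

```bash
ls; mkdir -p pics; python3 - <<'E'
from rig import robot, eyes
import cv2, numpy as np
s=robot.read_state(); print(s)
for n in("top","side"):
    p,d=eyes.camera(n); cv2.imwrite(f"pics/{n}0.png",p[:,:,::-1]); np.savez(f"{n}0.npz",p=p,d=d)
    print(n,eyes.get_calibration(n))
E
```

```text
pics
{'time': 0.0, 'joint_pos': array([-1.17485591,  0.38425354,  0.01639612,  1.37118204, -0.00633716,
        1.38822467, -0.04652393]), 'joint_vel': array([-0.00237756,  0.00125996,  0.00062281,  0.0010394 ,  0.00042788,
        0.00124812, -0.00117099]), 'tau': array([-5.40356687e-04, -6.27601719e+01,  8.43991712e-01, -3.71829700e+01,
        1.65489328e-02,  1.38899137e-02,  1.14759250e-04]), 'ee_pos': array([276.55450196, 559.89944742, 230.25683725]), 'tcp_rot': array([ 2.27406843e-01,  9.73799316e-01, -9.84274274e-04, -2.24441689e-04]), 'wrist_force': array([0.52605395, 0.43994257, 0.22639985]), 'ft_torque': array([-0.01062205, -0.01381886, -0.01703182]), 'opening': 0.9957441401377856}
top {'K': array([[458.95560465,   0.        , 251.48120826],
       [  0.        , 458.95560465, 194.31250415],
       [  0.        ,   0.        ,   1.        ]]), 'k1': -0.17678248403819263, 'R': array([[ 0.01387741, -0.99988247, -0.00651586],
       [-0.98816394, -0.01271855, -0.15287339],
       [ 0.15277255,  0.00856023, -0.9882243 ]]), 't': array([ -14.00414729,  644.58509891, 1279.65742398])}
side {'K': array([[459.64800728,   0.        , 253.56485237],
       [  0.        , 459.64800728, 191.43517311],
       [  0.        ,   0.        ,   1.        ]]), 'k1': -0.10196431938194664, 'R': array([[ 0.72552156, -0.68819697,  0.00184236],
       [-0.51447875, -0.54415585, -0.6627262 ],
       [ 0.4570887 ,  0.4798743 , -0.74885952]]), 't': array([-439.9595632 ,  359.56584546, 1116.62618307])}
```

View pics/top0.png

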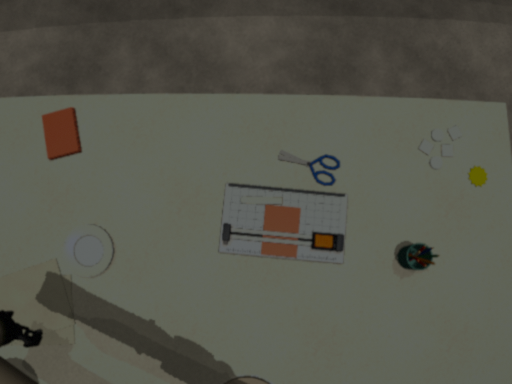

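View pics/side0.png

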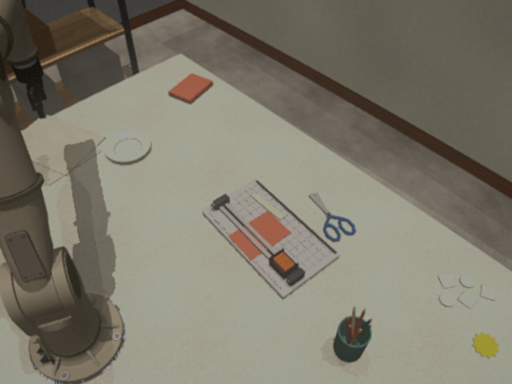

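The top view shows the orange button at about (324,241), the far block at (226,233), and the card at (282,220). The pass runs to image left, which is roughly world +y. Next I'll measure these points.

```bash
cat > h.py <<'E'
import numpy as np, cv2
from rig import robot, eyes
def ray(n,uv):
    c=eyes.get_calibration(n);K=c["K"]
    q=cv2.undistortPoints(np.array(uv,float).reshape(-1,1,2),K,np.array([c["k1"],0,0,0.])).reshape(-1,2)
    return c,np.c_[q,np.ones(len(q))]
def atz(n,uv,z):
    c,q=ray(n,uv); d=q@c["R"]; o=-c["R"].T@c["t"]
    return o+d*((z-o[2])/d[:,2])[:,None]
def withd(n,uv,dep):
    c,q=ray(n,uv); return (q*np.asarray(dep)[:,None]-c["t"])@c["R"]
def cloud(n,d):
    v,u=np.nonzero(d>0); P=withd(n,np.c_[u,v],d[v,u]); return u,v,P
E
python3 - <<'E'
from h import *
for n in("top","side"):
    z=np.load(n+"0.npz");p=z["p"];d=z["d"]
    crop=(slice(170,275),slice(205,365)) if n=="top" else (slice(170,300),slice(190,350))
    c=np.clip(p[crop].astype(int)*2,0,255).astype(np.uint8)
    cv2.imwrite(f"pics/{n}0c.png",cv2.resize(c,None,fx=4.5,fy=4.5,interpolation=cv2.INTER_CUBIC)[:,:,::-1])
    hsv=cv2.cvtColor(p,cv2.COLOR_RGB2HSV)
    m=((hsv[...,0]>8)&(hsv[...,0]<20)&(hsv[...,1]>190)).astype(np.uint8)
    k,l,st,ce=cv2.connectedComponentsWithStats(m)
    for i in range(1,k):
        if st[i,4]>40:
            vv,uu=np.nonzero(l==i);P=withd(n,np.c_[uu,vv],d[vv,uu])
            print(n,"comp",st[i],ce[i],"z47.5:",atz(n,[ce[i]],47.5)[0].round(1),"depth med",np.median(P,0).round(1))
    u,v,P=cloud(n,d)
    # height histogram near board
    s=(abs(P[:,0]-590)<150)&(abs(P[:,1]+80)<230)&(P[:,2]<60)
    print(n,np.histogram(P[s,2],bins=np.arange(-10,62,4)))
E
```

```text
top comp [314 234  20  14 240] [323.41666667 240.65416667] z47.5: [ 513.1 -213.7   47.5] depth med [ 512.3 -213.6   46.5]
top comp [416 257  15   6  46] [423.04347826 259.91304348] z47.5: [ 457.9 -508.4   47.5] depth med [ 456.9 -485.1  107.7]
top (array([ 178, 1789, 3170, 1092,  522, 2576, 3287, 1235,  444,  221,   39,
         60,  148,  214,  139,   70,    4]), array([-10,  -6,  -2,   2,   6,  10,  14,  18,  22,  26,  30,  34,  38,
        42,  46,  50,  54,  58]))
side (array([  74, 1574, 2747,  510,  412, 2543, 2907,  747,  458,  173,   62,
         89,  179,  278,  140,   30,    2]), array([-10,  -6,  -2,   2,   6,  10,  14,  18,  22,  26,  30,  34,  38,
        42,  46,  50,  54,  58]))
```

```bash
ls -la pics
```

```text
total 888
drwxr-xr-x 2 agent agent   4096 Dec  6 12:53 .
drwxr-xr-x 3 agent agent   4096 Dec  6 12:53 ..
-rw-r--r-- 1 agent agent 264318 Dec  6 12:53 side0.png
-rw-r--r-- 1 agent agent 165295 Dec  6 12:53 side0c.png
-rw-r--r-- 1 agent agent 180825 Dec  6 12:53 top0.png
-rw-r--r-- 1 agent agent 279506 Dec  6 12:53 top0c.png
```

View pics/top0c.png

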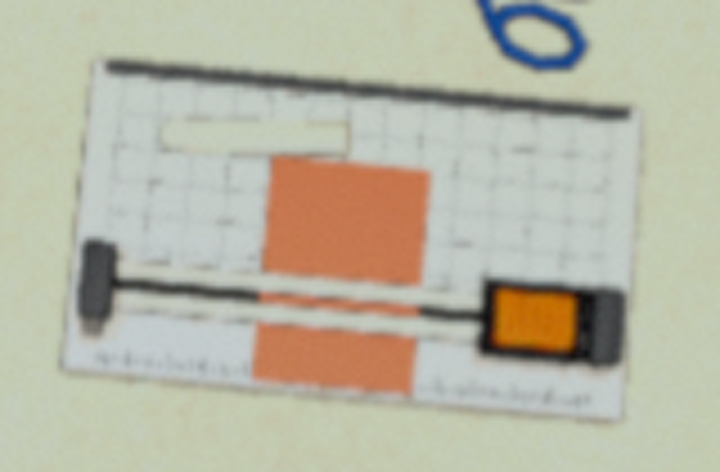

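View pics/side0c.png

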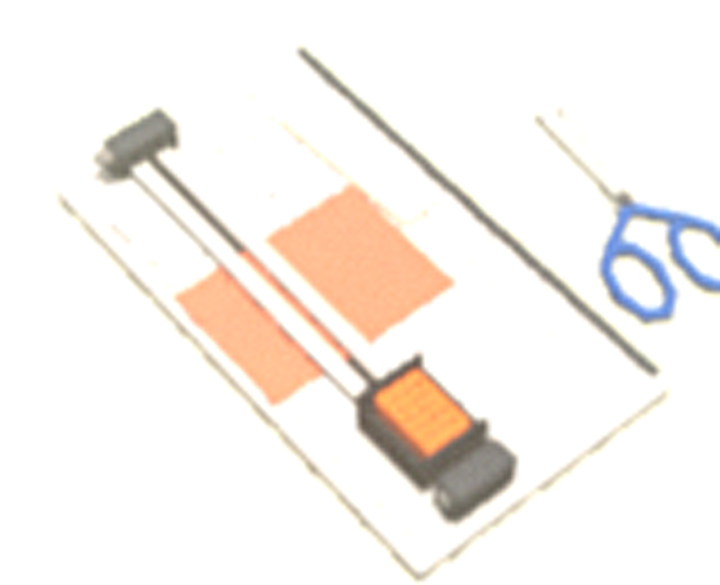

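```bash
python3 - <<'E'
from h import *
def full(pts,o): return (np.array(pts,float)+.5)/4.5-.5+np.array(o)
C=atz("top",full([(98,60),(640,107),(622,418),(63,370)],(205,170)),15)
print("corners",C.round(1)); e=[np.linalg.norm(C[i]-C[(i+1)%4]) for i in range(4)];print(e)
print("yaw edges",[np.degrees(np.arctan2(*( (C[a]-C[b])[[0,1]]*[-1,1]))).round(2) for a,b in((0,1),(3,2))])
S=atz("side",full([(62,198),(420,577),(663,393)],(190,170)),15);print("side corners",S.round(1))
print("side yaw", np.degrees(np.arctan2(-(S[0]-S[1])[0],(S[0]-S[1])[1])))
# button, mask top & side
for n in("top","side"):
    z=np.load(n+"0.npz");p=z["p"];d=z["d"]
    hsv=cv2.cvtColor(p,cv2.COLOR_RGB2HSV)
    if n=="side": print(hsv[263,284],hsv[230,270])
    else: print(hsv[240,323],hsv[218,282])
    for lo in (150,170,190):
        m=((hsv[...,0]>8)&(hsv[...,0]<22)&(hsv[...,1]>lo)).astype(np.uint8)
        if n=="side": m[:250]=0; m[280:]=0; m[:,:265]=0;m[:,305:]=0
        else: m[:228]=0;m[255:]=0;m[:,:308]=0;m[:,342:]=0
        vv,uu=np.nonzero(m)
        if len(vv)<30: continue
        print(n,lo,len(vv),atz(n,[(uu.mean(),vv.mean())],47.5)[0].round(1),np.median(withd(n,np.c_[uu,vv],d[vv,uu]),0).round(1))
        r=cv2.minAreaRect(np.c_[uu,vv].astype(np.float32)); B=atz(n,cv2.boxPoints(r),47.5);print(r,B[:,:2].round(1).tolist())
    # blocks via height mask
    u,v,P=cloud(n,d)
    s=(P[:,2]>33)&(P[:,2]<60)&(abs(P[:,0]-540)<60)&(P[:,1]>-280)&(P[:,1]<60)
    for nm,ss in (("far",P[:,1]>-60),("near",P[:,1]<-150)):
        Q=P[s&ss];print(n,nm,len(Q),np.median(Q,0).round(1),Q.min(0).round(0),Q.max(0).round(0))
E
```

```text
corners [[ 683.4   70.3   15. ]
 [ 656.5 -290.3   15. ]
 [ 451.1 -275.9   15. ]
 [ 478.4   88.8   15. ]]
[np.float64(361.6736298300088), np.float64(205.9249858047065), np.float64(365.67011489066766), np.float64(205.84358324420884)]
yaw edges [np.float64(-4.27), np.float64(-4.28)]
side corners [[ 472.9   74.9   15. ]
 [ 444.6 -280.3   15. ]
 [ 642.  -295.6   15. ]]
side yaw -4.55443436880259
[ 16 244  97] [ 10 152  99]
top 150 265 [ 512.9 -213.4   47.5] [ 512.2 -213.3   46.5]
((323.5, 241.0), (14.0, 19.0), 90.0) [[532.0, -186.6], [532.4, -241.6], [492.2, -241.4], [491.8, -186.5]]
top 170 252 [ 512.8 -213.3   47.5] [ 512.2 -213.2   46.5]
((323.2639465332031, 240.80458068847656), (19.165456771850586, 13.251951217651367), 4.085616588592529) [[495.4, -184.3], [533.4, -187.1], [529.9, -242.5], [491.9, -239.5]]
top 190 240 [ 513.1 -213.7   47.5] [ 512.3 -213.6   46.5]
((323.3483581542969, 240.66806030273438), (18.74089813232422, 12.856075286865234), 5.19442892074585) [[496.9, -184.9], [533.7, -188.3], [529.2, -242.4], [492.4, -238.7]]
top far 25 [541.1  57.6  41.4] [513.  -6.  33.] [558.  58.  47.]
top near 490 [ 512.1 -226.8   44.9] [ 484. -272.   33.] [ 539. -182.   57.]
[ 12 171 155] [  7 140 160]
side 150 205 [ 509.3 -216.1   47.5] [ 510.1 -215.3   45.5]
((283.0000305175781, 261.0000305175781), (18.384775161743164, 11.31370735168457), 45.0) [[494.3, -191.0], [527.9, -187.8], [523.3, -240.1], [490.4, -242.6]]
side 170 133 [ 511.  -214.7   47.5] [ 511.9 -212.8   45.8]
((283.25, 260.75), (16.970561981201172, 10.60660171508789), 45.0) [[496.2, -192.8], [527.7, -189.8], [523.4, -238.2], [492.6, -240.5]]
side far 57 [532.7  55.9  41.6] [509.  49.  33.] [556.  60.  49.]
side near 600 [ 505.7 -229.4   43.6] [ 480. -278.   33.] [ 538. -181.   56.]
```

Both cameras agree: the button centre is near (512,-214.5) and the yaw is about -4.3°. That matches the centre I derive from the board corners and the stated dimensions. First I shut the fingers and turn the tool's y axis onto the rail direction, which is 22° about world z.

Call:
play_rows:
  targets:
    - [0,0,-0.92,0,0,0,0]
    - [0,0,-0.92,0,0,0,0]
    - [0,0,-0.92,0,0,0,0]
    - [0,0,-0.92,0,0,0,0]
    - [0,0,0,0,0,0,0]
    - [0,0,0,0,0,0,0]
  newtons: 30

```text
time: 0.6
ee_pos: [276.7, 560.1, 230.8]
tcp_rot: [0.038, 0.999, -0.0, -0.0]
wrist_force: [-0.1, -0.3, 0.7]
opening: 0.143
```

```bash
cat > st.py <<'E'
from h import *
from scipy.spatial.transform import Rotation as Ro
import sys
s=robot.read_state();R=Ro.from_quat(s["tcp_rot"]).as_matrix()
print("t",round(s["time"],2),"pos",s["ee_pos"].round(2),"F",s["wrist_force"].round(2),"open",round(s["opening"],3))
print("tool y az",np.degrees(np.arctan2(R[1,1],R[0,1])).round(2),"z axis",R[:,2].round(4), "q",s["joint_pos"].round(2))
if len(sys.argv)>3:
    T=np.array(list(map(float,sys.argv[1:4])));d=R.T@(T-s["ee_pos"]);print("tool delta mm",d.round(1),"units",(d/40).round(2))
E
python3 st.py 480 150 231
```

```text
t 0.6 pos [276.75 560.15 230.81] F [-0.11 -0.29  0.7 ] open 0.143
tool y az 85.62 z axis [-5.e-04 -7.e-04 -1.e+00] q [-1.13  0.39 -0.04  1.37  0.02  1.39  0.32]
tool delta mm [-234.  -393.4    0. ] units [-5.85 -9.84  0.  ]
```

Call:
play_rows:
  targets:
    - [0,0,0,-0.5,-0.6,0,0]
    - [0,0,0,-0.5,-0.7,0,0]
    - [0,0,0,-0.5,-0.7,0,0]
    - [0,0,0,-0.5,-0.7,0,0]
    - [0,0,0,-0.5,-0.7,0,0]
    - [0,0,0,-0.5,-0.7,0,0]
    - [0,0,0,-0.5,-0.7,0,0]
    - [0,0,0,-0.5,-0.7,0,0]
    - [0,0,0,-0.5,-0.7,0,0]
    - [0,0,0,-0.5,-0.7,0,0]

```text
time: 1.43
ee_pos: [456.5, 268.9, 231.4]
tcp_rot: [0.039, 0.999, 0.0, 0.0]
wrist_force: [0.1, -0.4, -0.7]
opening: 0.002
```

```bash
python3 st.py 513 -208 110
```

```text
t 1.43 pos [456.51 268.89 231.39] F [ 0.06 -0.38 -0.67] open 0.002
tool y az 85.59 z axis [ 0.e+00  3.e-04 -1.e+00] q [-0.72  0.18  0.14  1.64 -0.03  1.33  0.92]
tool delta mm [ -93.  -471.2  121.3] units [ -2.33 -11.78   3.03]
```

Call:
play_rows:
  targets:
    - [0,0,0,-0.15,-0.8,0,0]
    - [0,0,0,-0.15,-0.8,0,0]
    - [0,0,0,-0.15,-0.8,0,0]
    - [0,0,0,-0.15,-0.8,0,0]
    - [0,0,0,-0.15,-0.8,0,0]
    - [0,0,0,-0.15,-0.8,0,0]
    - [0,0,0,-0.15,-0.8,0,0]
    - [0,0,0,-0.15,-0.8,0,0]
    - [0,0,0,-0.15,-0.8,0,0]
    - [0,0,0,-0.15,-0.8,0,0]

```text
time: 2.27
ee_pos: [492.2, -54.6, 231.4]
tcp_rot: [0.039, 0.999, 0.0, 0.0]
wrist_force: [1.4, -0.4, 0.4]
opening: 0.001
```

Call:
play_rows:
  targets:
    - [0,0,0,-0.1,-0.8,0.2,0]
    - [0,0,0,-0.1,-0.8,0.4,0]
    - [0,0,0,-0.1,-0.8,0.4,0]
    - [0,0,0,-0.1,-0.6,0.5,0]
    - [0,0,0,-0.1,-0.4,0.5,0]
    - [0,0,0,0,0,0.5,0]
    - [0,0,0,0,0,0,0]
    - [0,0,0,0,0,0,0]

```text
time: 2.93
ee_pos: [501.6, -189.7, 130.6]
tcp_rot: [0.038, 0.999, 0.0, -0.001]
wrist_force: [1.1, -0.2, 1.2]
opening: -0.004
```

```bash
python3 st.py 512.5 -208 60; python3 - <<'E'
from h import *
for n,c in(("top",(slice(170,275),slice(205,365))),("side",(slice(170,300),slice(190,350)))):
    p,d=eyes.camera(n); q=np.clip(p[c].astype(int)*2,0,255).astype(np.uint8)
    cv2.imwrite(f"pics/{n}1c.png",cv2.resize(q,None,fx=4.5,fy=4.5,interpolation=cv2.INTER_CUBIC)[:,:,::-1])
E
```

```text
t 2.93 pos [ 501.59 -189.71  130.64] F [ 1.05 -0.17  1.24] open -0.004
tool y az 85.67 z axis [-2.6e-03  6.0e-04 -1.0e+00] q [-0.13  0.29  0.52  1.77 -0.16  1.12  1.93]
tool delta mm [-12.4 -17.4  70.6] units [-0.31 -0.44  1.76]
```

Call:
play_rows:
  targets:
    - [0,0,0,-0.31,-0.44,0.4,0]
    - [0,0,0,0,0,0.5,0]
    - [0,0,0,0,0,0.5,0]
    - [0,0,0,0,0,0,0]
    - [0,0,0,0,0,0,0]
    - [0,0,0,0,0,0,0]

```text
time: 3.53
ee_pos: [514.6, -208.5, 77.2]
tcp_rot: [0.036, 0.999, -0.0, 0.001]
wrist_force: [0.6, 0.4, -0.4]
opening: 0.001
```

```bash
python3 st.py 512.5 -208 60; python3 - <<'E'
from h import *
for n,c in(("top",(slice(170,275),slice(205,365))),("side",(slice(170,300),slice(190,350)))):
    p,d=eyes.camera(n); q=np.clip(p[c].astype(int)*2,0,255).astype(np.uint8)
    cv2.imwrite(f"pics/{n}2c.png",cv2.resize(q,None,fx=4.5,fy=4.5,interpolation=cv2.INTER_CUBIC)[:,:,::-1])
E
```

```text
t 3.53 pos [ 514.56 -208.47   77.21] F [ 0.6   0.39 -0.4 ] open 0.001
tool y az 85.83 z axis [ 2.3e-03 -4.0e-04 -1.0e+00] q [-0.08  0.39  0.5   1.78 -0.22  1.02  2.01]
tool delta mm [ 2.1  0.3 17.2] units [0.05 0.01 0.43]
```

View pics/side2c.png

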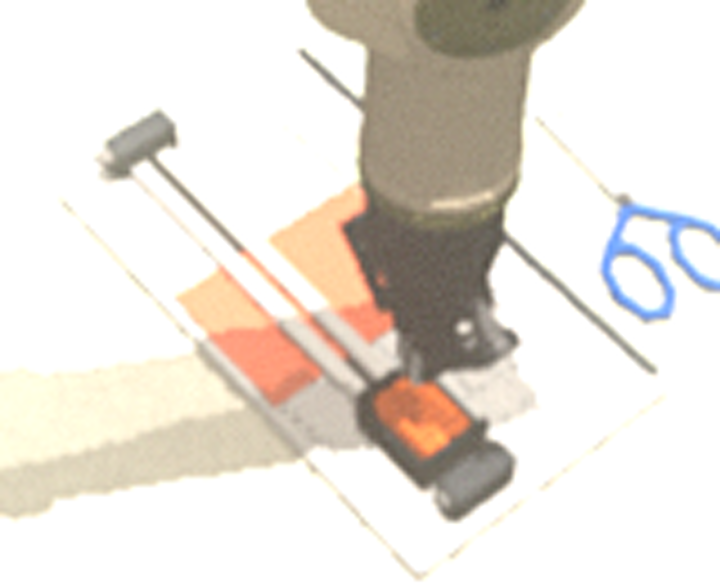

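View pics/top2c.png

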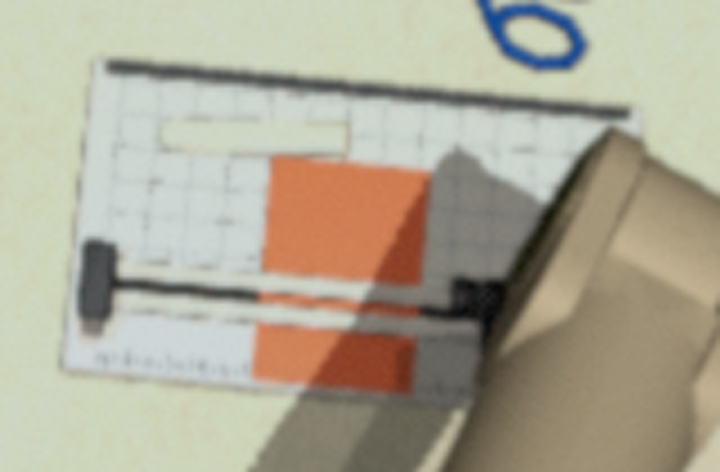

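```bash
python3 st.py 513 -208 52; python3 - <<'E'
from h import *
s=robot.read_state();c=eyes.get_calibration("side")
for n,P in(("tcp",s["ee_pos"]),("btn",np.array([512.3,-214.5,47.5])),("target",np.array([513,-208,47.5]))):
    r=cv2.Rodrigues(c["R"])[0]
    u=cv2.projectPoints(P.reshape(1,1,3),r,c["t"],c["K"],np.array([c["k1"],0,0,0.]))[0].ravel()
    print(n,u.round(1),"crop",((u-[190,170]+.5)*4.5-.5).round(0))
E
```

```text
t 3.63 pos [ 514.62 -208.67   77.24] F [-0.58  0.1  -0.03] open 0.003
tool y az 85.82 z axis [ 2.9e-03 -5.0e-04 -1.0e+00] q [-0.08  0.39  0.5   1.78 -0.22  1.02  2.01]
tool delta mm [ 1.7  0.6 25.2] units [0.04 0.01 0.63]
tcp [283.2 251.8] crop [421. 370.]
btn [283.6 260. ] crop [423. 407.]
target [282.  258.3] crop [416. 399.]
```

Call:
play_rows:
  targets:
    - [0,0,0,0.04,0.01,0.25,0]
    - [0,0,0,0,0,0.2,0]
    - [0,0,0,0,0,0.1,0]
    - [0,0,0,0,0,0.05,0]
    - [0,0,0,0,0,0,0]
    - [0,0,0,0,0,0,0]
    - [0,0,0,0,0,0,0]

```text
time: 4.22
ee_pos: [512.0, -208.3, 51.4]
tcp_rot: [0.037, 0.999, -0.0, 0.0]
wrist_force: [0.8, 0.0, 0.6]
opening: 0.001
```

```bash
python3 st.py 512.5 -208 44
```

```text
t 4.22 pos [ 511.97 -208.32   51.45] F [0.79 0.02 0.63] open 0.001
tool y az 85.78 z axis [ 2.e-04 -2.e-04 -1.e+00] q [-0.07  0.42  0.49  1.81 -0.24  0.97  2.02]
tool delta mm [-0.5  0.4  7.4] units [-0.01  0.01  0.19]
```

Just above the button, so I press in small steps and watch the force.

Call:
play_rows:
  targets:
    - [0,0,0,0,0,0.05,0]
    - [0,0,0,0,0,0.05,0]
    - [0,0,0,0,0,0.03,0]
    - [0,0,0,0,0,0.02,0]
    - [0,0,0,0,0,0,0]
    - [0,0,0,0,0,0,0]
    - [0,0,0,0,0,0,0]
    - [0,0,0,0,0,0,0]

```text
time: 4.88
ee_pos: [512.1, -208.2, 45.5]
tcp_rot: [0.037, 0.999, -0.0, 0.0]
wrist_force: [0.6, 0.2, 2.7]
opening: -0.001
```

```bash
python3 st.py 512.5 -208 42
```

```text
t 4.88 pos [ 512.09 -208.23   45.52] F [0.59 0.18 2.71] open -0.001
tool y az 85.8 z axis [ 5.e-04 -2.e-04 -1.e+00] q [-0.07  0.43  0.49  1.81 -0.24  0.96  2.02]
tool delta mm [-0.4  0.3  3.5] units [-0.01  0.01  0.09]
```

Call:
play_rows:
  targets:
    - [0,0,0,0,0,0.04,0]
    - [0,0,0,0,0,0.04,0]
    - [0,0,0,0,0,0.02,0]
    - [0,0,0,0,0,0,0]
    - [0,0,0,0,0,0,0]
    - [0,0,0,0,0,0,0]

```text
time: 5.38
ee_pos: [512.1, -208.2, 41.5]
tcp_rot: [0.037, 0.999, -0.0, 0.0]
wrist_force: [0.3, -0.2, 5.3]
opening: 0.004
```

```bash
python3 st.py 512.5 -208 42
```

```text
t 5.38 pos [ 512.13 -208.25   41.47] F [ 0.29 -0.18  5.29] open 0.004
tool y az 85.8 z axis [ 6.e-04 -2.e-04 -1.e+00] q [-0.06  0.43  0.49  1.81 -0.24  0.95  2.03]
tool delta mm [-0.4  0.3 -0.5] units [-0.01  0.01 -0.01]
```

Call:
play_rows:
  targets:
    - [0,0,0,0,0.04,0,0]
    - [0,0,0,0,0.06,0,0]
    - [0,0,0,0,0.08,0,0]
    - [0,0,0,0,0.08,0,0]
    - [0,0,0,0,0.08,0,0]
    - [0,0,0,0,0.08,0,0]
    - [0,0,0,0,0.08,0,0]
    - [0,0,0,0,0.06,0,0]
    - [0,0,0,0,0.04,0,0]
    - [0,0,0,0,0,0,0]

```text
time: 6.22
ee_pos: [514.1, -184.0, 41.5]
tcp_rot: [0.036, 0.999, -0.0, 0.0]
wrist_force: [0.8, 1.0, 6.3]
opening: 0.004
```

```bash
python3 st.py; python3 - <<'E'
from h import *
for n,c in(("top",(slice(170,275),slice(205,365))),("side",(slice(170,300),slice(190,350)))):
    p,d=eyes.camera(n); q=np.clip(p[c].astype(int)*2,0,255).astype(np.uint8)
    cv2.imwrite(f"pics/{n}3c.png",cv2.resize(q,None,fx=4.5,fy=4.5,interpolation=cv2.INTER_CUBIC)[:,:,::-1])
E
```

```text
t 6.22 pos [ 514.07 -184.05   41.53] F [0.77 0.98 6.31] open 0.004
tool y az 85.82 z axis [ 8.e-04 -3.e-04 -1.e+00] q [-0.11  0.42  0.48  1.83 -0.24  0.95  1.98]
```

View pics/side3c.png

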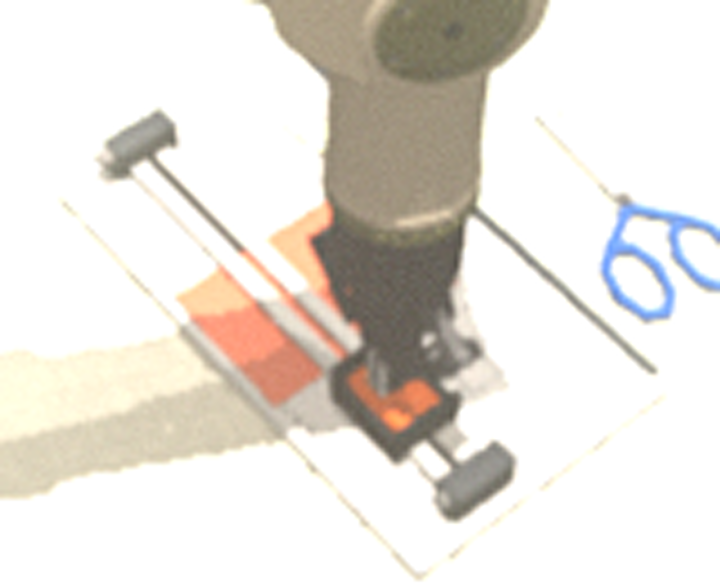

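The carriage moved off its block with the finger, the button is down, and the board hasn't shifted. Continuing the pass.

Call:
play_rows:
  targets:
    - [0,0,0,0,0.06,0,0]
    - [0,0,0,0,0.1,0,0]
    - [0,0,0,0,0.1,0,0]
    - [0,0,0,0,0.1,0,0]
    - [0,0,0,0,0.1,0,0]
    - [0,0,0,0,0.1,0,0]
    - [0,0,0,0,0.1,0,0]
    - [0,0,0,0,0.1,0,0]
    - [0,0,0,0,0.1,0,0]
    - [0,0,0,0,0.1,0,0]

```text
time: 7.15
ee_pos: [517.1, -146.2, 41.7]
tcp_rot: [0.037, 0.999, -0.0, 0.001]
wrist_force: [2.0, -1.3, 6.5]
opening: 0.001
```

```bash
python3 st.py
```

```text
t 7.15 pos [ 517.13 -146.23   41.69] F [ 2.04 -1.3   6.53] open 0.001
tool y az 85.78 z axis [ 1.5e-03 -7.0e-04 -1.0e+00] q [-0.17  0.4   0.48  1.86 -0.22  0.94  1.9 ]
```

Call:
play_rows:
  targets:
    - [0,0,0,0,0.1,0,0]
    - [0,0,0,0,0.1,0,0]
    - [0,0,0,0,0.1,0,0]
    - [0,0,0,0,0.1,0,0]
    - [0,0,0,0,0.1,0,0]
    - [0,0,0,0,0.1,0,0]
    - [0,0,0,0,0.1,0,0]
    - [0,0,0,0,0.1,0,0]
    - [0,0,0,0,0.1,0,0]
    - [0,0,0,0,0.1,0,0]

```text
time: 7.98
ee_pos: [520.4, -106.3, 41.8]
tcp_rot: [0.037, 0.999, -0.0, 0.001]
wrist_force: [2.8, -1.5, 5.6]
opening: 0.001
```

```bash
python3 st.py
```

```text
t 7.98 pos [ 520.38 -106.35   41.81] F [ 2.8  -1.53  5.65] open 0.001
tool y az 85.78 z axis [ 2.1e-03 -8.0e-04 -1.0e+00] q [-0.24  0.39  0.46  1.87 -0.21  0.93  1.82]
```

Call:
play_rows:
  targets:
    - [0,0,0,-0.005,0.1,0.005,0]
    - [0,0,0,-0.005,0.1,0.005,0]
    - [0,0,0,-0.005,0.1,0,0]
    - [0,0,0,-0.005,0.1,0,0]
    - [0,0,0,-0.005,0.1,0,0]
    - [0,0,0,0,0.1,0,0]
    - [0,0,0,0,0.1,0,0]
    - [0,0,0,0,0.1,0,0]
    - [0,0,0,0,0.1,0,0]
    - [0,0,0,0,0.1,0,0]

```text
time: 8.82
ee_pos: [523.7, -66.5, 41.2]
tcp_rot: [0.037, 0.999, -0.0, 0.0]
wrist_force: [1.1, -0.6, 5.3]
opening: 0.003
```

```bash
python3 st.py; python3 - <<'E'
from h import *
for n,c in(("top",(slice(170,275),slice(205,365))),("side",(slice(170,300),slice(190,350)))):
    p,d=eyes.camera(n); q=np.clip(p[c].astype(int)*2,0,255).astype(np.uint8)
    cv2.imwrite(f"pics/{n}4c.png",cv2.resize(q,None,fx=4.5,fy=4.5,interpolation=cv2.INTER_CUBIC)[:,:,::-1])
E
```

```text
t 8.82 pos [523.69 -66.48  41.16] F [ 1.08 -0.62  5.3 ] open 0.003
tool y az 85.77 z axis [ 9.e-04 -5.e-04 -1.e+00] q [-0.31  0.38  0.45  1.88 -0.2   0.93  1.73]
```

View pics/side4c.png

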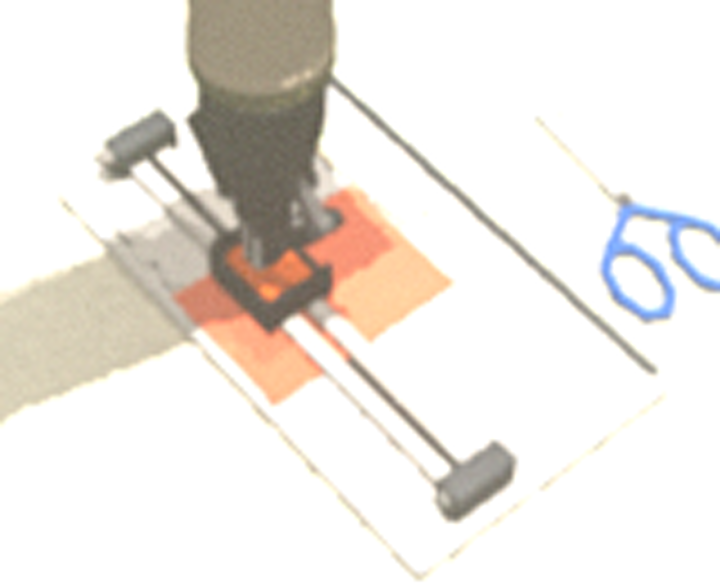

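View pics/top4c.png

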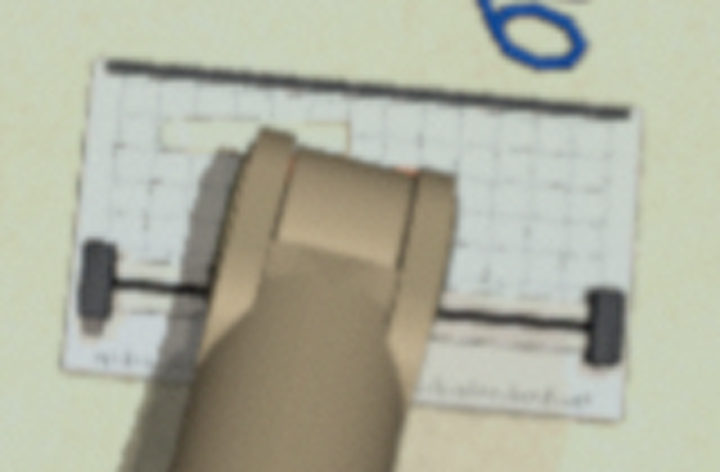

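Call:
play_rows:
  targets:
    - [0,0,0,0,0.1,0,0]
    - [0,0,0,0,0.1,0,0]
    - [0,0,0,0,0.1,0,0]
    - [0,0,0,0,0.1,0,0]
    - [0,0,0,0,0.1,0,0]
    - [0,0,0,0,0.1,0,0]
    - [0,0,0,0,0.1,0,0]
    - [0,0,0,0,0.1,0,0]
    - [0,0,0,0,0.1,0,0]
    - [0,0,0,0,0.1,0,0]

```text
time: 9.75
ee_pos: [526.9, -26.6, 41.3]
tcp_rot: [0.037, 0.999, -0.0, 0.001]
wrist_force: [2.0, -1.5, 5.0]
opening: 0.002
```

```bash
python3 st.py
```

```text
t 9.75 pos [526.95 -26.62  41.28] F [ 1.96 -1.47  5.03] open 0.002
tool y az 85.77 z axis [ 1.5e-03 -5.0e-04 -1.0e+00] q [-0.37  0.38  0.44  1.88 -0.2   0.93  1.65]
```

Call:
play_rows:
  targets:
    - [0,0,0,-0.005,0.1,0,0]
    - [0,0,0,-0.005,0.1,0,0]
    - [0,0,0,-0.005,0.1,0,0]
    - [0,0,0,0,0.1,0,0]
    - [0,0,0,0,0.1,0,0]
    - [0,0,0,0,0.1,0,0]
    - [0,0,0,0,0.1,0,0]
    - [0,0,0,0,0.1,0,0]
    - [0,0,0,0,0.06,0,0]
    - [0,0,0,0,0.04,0,0]

```text
time: 10.58
ee_pos: [529.9, 9.6, 41.1]
tcp_rot: [0.037, 0.999, -0.0, 0.0]
wrist_force: [1.3, -1.1, 5.7]
opening: -0.002
```

```bash
python3 st.py; python3 - <<'E'
from h import *
for n,c in(("top",(slice(170,275),slice(205,365))),("side",(slice(170,300),slice(190,350)))):
    p,d=eyes.camera(n); q=np.clip(p[c].astype(int)*2,0,255).astype(np.uint8)
    cv2.imwrite(f"pics/{n}5c.png",cv2.resize(q,None,fx=4.5,fy=4.5,interpolation=cv2.INTER_CUBIC)[:,:,::-1])
E
```

```text
t 10.58 pos [529.87   9.6   41.11] F [ 1.27 -1.05  5.66] open -0.002
tool y az 85.8 z axis [ 8.e-04 -2.e-04 -1.e+00] q [-0.43  0.38  0.42  1.87 -0.19  0.93  1.58]
```

View pics/side5c.png

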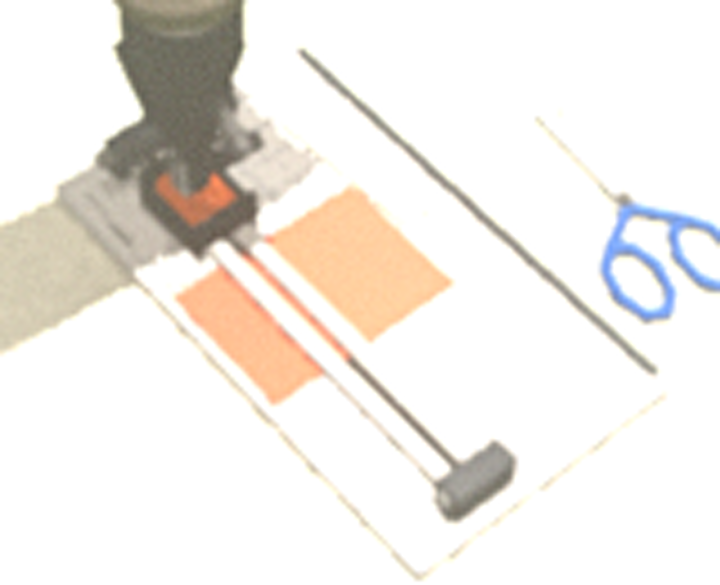

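Call:
play_rows:
  targets:
    - [0,0,0,0,0.06,0,0]
    - [0,0,0,0,0.06,0,0]
    - [0,0,0,0,0.06,0,0]
    - [0,0,0,0,0.06,0,0]
    - [0,0,0,0,0.06,0,0]
    - [0,0,0,0,0.04,0,0]
    - [0,0,0,0,0,0,0]

```text
time: 11.27
ee_pos: [531.0, 23.3, 41.2]
tcp_rot: [0.037, 0.999, 0.0, 0.001]
wrist_force: [1.3, 1.1, 5.4]
opening: -0.002
```

```bash
python3 st.py
```

```text
t 11.27 pos [530.99  23.28  41.17] F [1.29 1.13 5.44] open -0.002
tool y az 85.81 z axis [ 0.0011 -0.     -1.    ] q [-0.45  0.38  0.42  1.87 -0.19  0.93  1.55]
```

Call:
play_rows:
  targets:
    - [0,0,0,0,0.04,0,0]
    - [0,0,0,0,0.04,0,0]
    - [0,0,0,0,0.04,0,0]
    - [0,0,0,0,0,0,0]
    - [0,0,0,0,0,0,0]

```text
time: 11.68
ee_pos: [531.4, 27.9, 41.2]
tcp_rot: [0.037, 0.999, 0.0, 0.001]
wrist_force: [1.5, -0.1, 6.0]
opening: 0.0
```

```bash
python3 st.py; python3 - <<'E'
from h import *
for n,c in(("top",(slice(170,275),slice(205,365))),("side",(slice(170,300),slice(190,350)))):
    p,d=eyes.camera(n); q=np.clip(p[c].astype(int)*2,0,255).astype(np.uint8)
    cv2.imwrite(f"pics/{n}6c.png",cv2.resize(q,None,fx=4.5,fy=4.5,interpolation=cv2.INTER_CUBIC)[:,:,::-1])
E
```

```text
t 11.68 pos [531.39  27.9   41.2 ] F [ 1.46 -0.15  5.97] open 0.0
tool y az 85.79 z axis [ 0.0012  0.     -1.    ] q [-0.46  0.38  0.42  1.87 -0.19  0.93  1.54]
```

View pics/side6c.png

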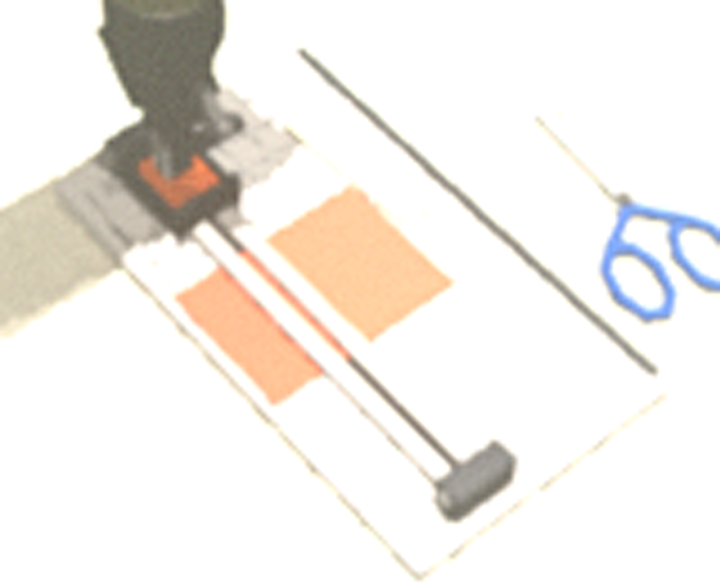

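Call:
play_rows:
  targets:
    - [0,0,0,0,0.03,0,0]
    - [0,0,0,0,0.03,0,0]
    - [0,0,0,0,0.03,0,0]
    - [0,0,0,0,0,0,0]
    - [0,0,0,0,0,0,0]

```text
time: 12.2
ee_pos: [531.3, 30.3, 41.0]
tcp_rot: [0.037, 0.999, -0.001, 0.0]
wrist_force: [0.8, -3.7, 6.1]
opening: 0.003
```

```bash
python3 st.py
```

```text
t 12.2 pos [531.26  30.29  41.02] F [ 0.77 -3.71  6.09] open 0.003
tool y az 85.74 z axis [ 4.0e-04 -1.2e-03 -1.0e+00] q [-0.46  0.38  0.41  1.87 -0.19  0.93  1.54]
```

The force along the rail rose to about 3.7 N, so the carriage is against the far block. I'll ease off slightly and lift.

Call:
play_rows:
  targets:
    - [0,0,0,0,-0.03,-0.02,0]
    - [0,0,0,0,0,-0.05,0]
    - [0,0,0,0,0,-0.1,0]
    - [0,0,0,0,0,-0.15,0]
    - [0,0,0,0,0,-0.3,0]
    - [0,0,0,0,0,-0.6,0]
    - [0,0,0,0,0,-0.8,0]
    - [0,0,0,0,0,-0.8,0]
    - [0,0,0,0,0,-0.8,0]
    - [0,0,0,0,0,-0.5,0]

```text
time: 13.03
ee_pos: [531.4, 30.2, 209.8]
tcp_rot: [0.037, 0.999, 0.0, 0.001]
wrist_force: [1.1, 0.5, -0.8]
opening: 0.002
```

Call:
play_rows:
  targets:
    - [0,0,0,0.2,0.6,0,0]
    - [0,0,0,0.2,0.8,0,0]
    - [0,0,0,0.2,0.8,0,0]
    - [0,0,0,0.2,0.8,0,0]
    - [0,0,0,0.2,0.8,0,0]
    - [0,0,0,0,0.4,0,0]
    - [0,0,0,0,0,0,0]
    - [0,0,0,0,0,0,0]
    - [0,0,0,0,0,0,0]

```text
time: 13.78
ee_pos: [503.7, 199.1, 205.9]
tcp_rot: [0.038, 0.999, -0.001, -0.0]
wrist_force: [0.4, -0.2, -0.5]
opening: 0.003
```

```bash
python3 st.py; python3 - <<'E'
from h import *
for n,c in(("top",(slice(170,275),slice(205,365))),("side",(slice(170,300),slice(190,350)))):
    p,d=eyes.camera(n); q=np.clip(p[c].astype(int)*2,0,255).astype(np.uint8)
    cv2.imwrite(f"pics/{n}7c.png",cv2.resize(q,None,fx=4.5,fy=4.5,interpolation=cv2.INTER_CUBIC)[:,:,::-1]);cv2.imwrite(f"pics/{n}7.png",p[:,:,::-1])
    hsv=cv2.cvtColor(p,cv2.COLOR_RGB2HSV)
    m=((hsv[...,0]>10)&(hsv[...,0]<22)&(hsv[...,1]>165)).astype(np.uint8)
    k,l,st,ce=cv2.connectedComponentsWithStats(m)
    for i in range(1,k):
        if st[i,4]>40:
            vv,uu=np.nonzero(l==i);P=withd(n,np.c_[uu,vv],d[vv,uu])
            print(n,st[i],atz(n,[ce[i]],47.5)[0].round(1),np.median(P,0).round(1))
E
```

```text
t 13.78 pos [503.71 199.13 205.87] F [ 0.41 -0.25 -0.54] open 0.003
tool y az 85.7 z axis [-1.e-04 -1.e-03 -1.e+00] q [-0.72  0.22  0.34  1.65 -0.07  1.28  1.12]
top [232 226  20  15 251] [532.   21.9  47.5] [532.3  20.9  46.3]
side [222 201  16  13  83] [529.2  19.7  47.5] [529.4  20.8  46.6]
```

View pics/side7c.png

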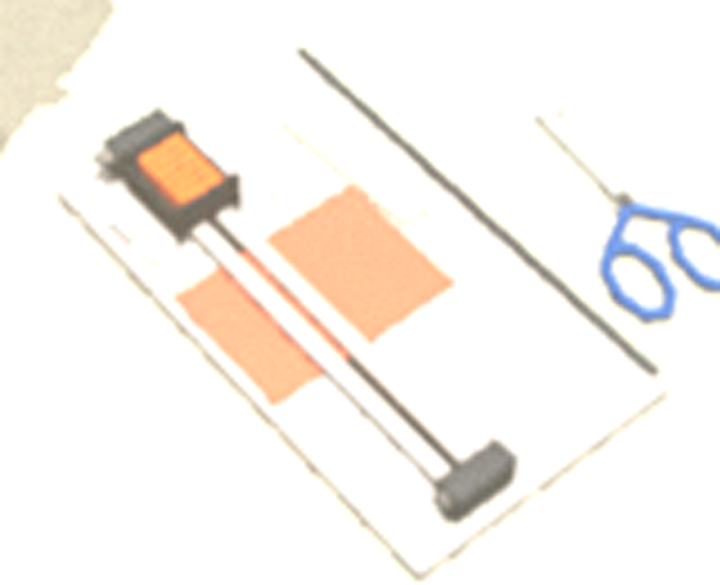

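View pics/top7c.png

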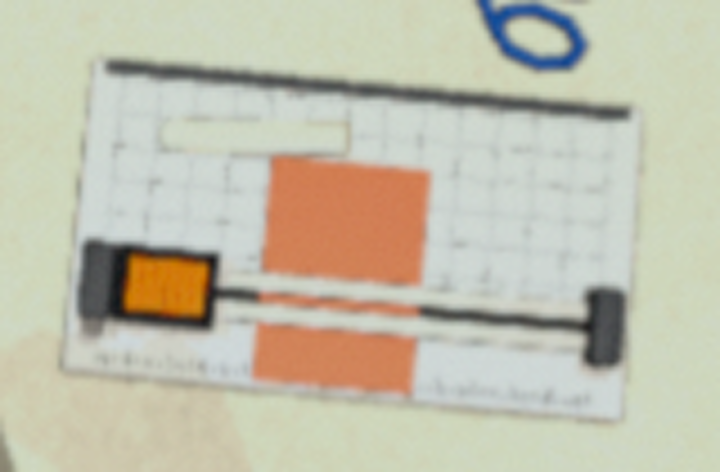

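The carriage sits flush against the far block, the button is up (about 46.5 mm by depth, the same as at the start), and the board, folder and scissors have not moved. The arm is clear, so I'm handing in.

```bash
python3 -c "
from rig import robot
print(robot.finish_job())"
```

```text
the job is handed in; nothing more can be done
None
```

I pressed the orange button with the shut fingertips before the card's first edge and ran the carriage to the far block. Then I lifted off, moved the arm clear and handed the job in at about 13.8 s. The hand-in gives no verdict.

- **Button during the pass:** the downward force read about 5–6.5 N and the fingertip height stayed at 41–42 mm. That means the button was roughly 6 mm down over the whole card.
- **Far end:** the force along the rail rose to about 3.7 N when the carriage met the block. The last pictures from both cameras show it up against the block.
- **Button travel:** measured from the pictures, the button moved about 235 mm. The two cameras differ by about 2–3 mm, which is within calibration error.
- **Button at the end:** depth puts its face at about 46.5 mm, the same reading as before I touched it, so it has sprung up.
- **Everything else:** the board, bone folder and the part of the scissors in view look unmoved in the before and after pictures. I did not re-measure the pencil pot and plate. The arm passed well above the plate's side of the table and stayed clear of the pot, and nothing in the forces suggested contact.

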